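# Set an eccentric guide stop with a step gauge

## Task

On the sloped setting fixture, turn the eccentric stop by its lever so that the gap between the round stop and the fence lets the narrow nose of the step gauge slide through freely but would not admit its wider body. Check it by sliding the gauge along the fence, without forcing it, until its nose has gone well through past the stop's pivot, and leave the gauge lying there flat against the fence. Leave the other things on the table alone.

Things in the scene. Friction and masses are not known exactly. Their poses are not given: they have to be found in the camera images.
- rail_mid (a point): Middle of the guard tube (16 mm diameter) that runs parallel to the fence above the fixture's whole length, 200 mm above the table, 16 mm uphill (fixture x) of the fixture's origin. A gripper body over 60 mm wide coming straight down on the gauge's post runs into it; one square to the bed, its body leaning 30 degrees down the slope, away from the robot, clears it.
- fixture: Fixed steel fixture, 400 mm long (its y). Its flat bed slopes 30 degrees, rising to its +x and facing away from the robot and up. Origin at table height below the foot of the fence face; x horizontal uphill, z vertical. A straight fence bar (20 mm wide, 22 mm high off the bed) runs along y from -230 to +170 mm on the lower part of the bed; the gauge slides along its uphill face.
- fence_mark (a point): Point on the bed at the foot of the fence's uphill face, opposite the stop's pivot. Its axes are the bed's: x up the slope, y along the fence (the way the gauge travels to go through the gap), z square to the bed. The stop's pivot stands 52 mm up the slope (x) from it.
- cam (a joint): Angle of the eccentric stop, 0 to 2.4 rad: a steel disc, 60 mm diameter, 24 mm thick, centre 12 mm off its pivot (axis square to the bed), with a flat lever on top. 0 = narrowest. Growing = anticlockwise looking down on the bed = wider: gap in mm = 22 - 12 cos(angle). Starts too narrow. Needs 0.8 N m (7 N at the knob) to turn; stays where left.
- cam_pivot (a point): On the stop's pivot axis, 27 mm off the bed.
- cam_centre (a point): Centre of the stop's round disc at its top face, 27 mm off the bed; the gap is its distance up the slope from the fence face minus the disc's radius of 30 mm. Moves with the stop.
- lever_knob (a point): Grip point of the upright black round knob (26 mm diameter, square to the bed) at the end of the lever, 120 mm from the pivot axis, 78 mm off the bed's plane; knob top 23 mm above this point, lever 32 mm below. The lever points down the slope, across the fence, and swings towards the fence's -y as the gap opens.
- gauge: Loose steel step gauge, about 450 g, lying on the bed against the fence: a bar 20 mm high with a narrow nose (20 mm wide, 80 mm long) at its +y end and a wide body (25 mm, 100 mm long) behind; fence side straight, step on the uphill side. Origin at the step, on the fence side, on the bed. Own y towards the nose; its frame stands upright like the fixture's.
- nose_tip (a point): Centre of the end of the gauge's narrow nose, 80 mm from the step. Axes as the bed's: x up the slope, y lengthways, z square to the bed.
- gauge_post (a point): Grip point on the gauge's dark steel post, which stands square to the bed (leaning 30 degrees down the slope, away from the robot), 70 mm behind the step; 22 mm along the fence by 20 mm across; post top 22 mm above this point, the bar's top 48 mm below. Axes as the bed's.
- hammer: Bystander: hammer lying on the table.
- wrench: Bystander: steel wrench on the table beyond the fixture.
- square: Bystander: try square with a wooden stock.
- angle_iron: Bystander: 160 mm piece of angle iron.
- spray_can: Bystander: upright grey can, 170 mm high.
- setting_block: Bystander: aluminium block, 60 by 40 by 30 mm.

How it is judged:
By the outcome, as a careful person would: the job done as asked, in the order asked, and still so for the second after the job is handed in, with the robot touching nothing.
It also fails if it takes over 48 s, if anything falls off the work surface, if the arm or the gripper's body presses on something with over 40 N, if the wrist force passes 120 N, or if a joint passes its speed limit or range.

## Robot

A 6-joint arm with a two-finger parallel gripper is mounted at the origin on the work surface. World frame = base frame: x ahead of the robot, y to its left, z up, the work surface at z = 0. Lengths are in m, angles in degrees, forces in N, time in s.
With the tool pointing down it reaches from about 0.325 to 0.85 m from the base axis. Payload 4.4 kg.
Tool frame: the origin (TCP) lies at the very end of the fingers, on their centre line; the grasp point (between the pads) lies 19 mm behind it; z points along the fingers, y is the line along which they close (so a half turn about z gives the same grasp; the last joint's range is limited). The gripper opens to 94 mm and grips with 3 to 60 N. Pads are 16 mm wide; open, the fingers measure 119 mm over their backs; the gripper's body (75 mm by 177 mm) begins 78 mm behind the grasp point.
Start: joints at [-79.899, 11.837, 88.321, -0, 79.842, -8.623], TCP at [0.185, -0.545, 0.205] pointing down, gripper open.
Joint ranges: [-156.59, 156.59], [-49.26, 127.26], [12.9, 141.05], [-63.56, 243.56], [4.71, 150.69], [-161.64, 161.64]. Speed limits (degrees/s): [159.86, 159.86, 180, 180, 180, 180].

## Interface

Orientations are given as a 3x3 rotation matrix whose columns are the frame's x, y, z axes.
In Python, from station import env, optics, job gives the robot as it stands. The module is installed in compiled form; this text tells all that it offers.
- The arm moves only by the shell command python3 -m pendant 'ROWS' [FORCE]. ROWS is JSON, a list of rows, each a list of 3 entries, a list of its own where there are three numbers: the turn, a rotation vector about the tool's x, y, z in degrees, then the shift along the tool's x, y, z in cm, then the closure, from 0 (fully open) to 1 (shut). In form: [[[rx, ry, rz], [dx, dy, dz], grip], ...]. A call has 1 to 8 rows; each row shifts and turns the commanded pose from where the row before left it, along the tool's axes as they then stand; what a row does not reach is not made up. A row lasts 1/8 s, in which the tool goes at most 62.5 mm and 10.7 degrees, less where a joint would pass 70% of its speed; a pose out of reach is approached as far as the arm can. A call is refused whole if a number of a shift passes 6.25 or a number of a turn 10.7, either way. A call with a gripper value outside its range is refused whole. The fingers move at their own pace and stop on an object; FORCE is the grip in N (left out, the last holds). Time passes only in rows, so rows that do not move let the fingers close. It gives the time, the measured TCP pose, the force, the opening and the grip force at its end, in the units of the state.
- env.sense(): the state, without advancing time (a new reading comes with each control period).
- optics.grab_frame(name): name is "side" or "top" or "wrist"; returns the picture (400x640x3 uint8, blue, green, red); there is no depth.
- optics.camera_params(name): a dict with "fx", "fy", "cx", "cy" (pixels), "xyz" and "rotation" of the camera in the world; the wrist camera has in their place "hand_eye" (4x4, takes a point from camera to tool coordinates, whose origin is the TCP and whose axes are the flange's). Camera axes: x right, y up, looking along -z (the intrinsics and any distortion apply to the point x, -y, -z); pixel columns grow to the right and rows downward; lengths in m; the calibration is good to about 2 mm. The wrist camera is an equidistant fisheye: a pixel r from the principal point sees the ray r / f radians off the axis. A picture is of the moment at which its call begins: read the wrist's pose just before it. camera_params takes no time and is no camera call.
- job.job_done(): hands the job in; it is judged then, once.
The state is a dict: "time_s": time; "joint_positions": joint angles; "joint_vel": joint speeds; "joint_torque": joint torques, N m; "tcp_pos": TCP position; "eef_rot": TCP orientation; "ft_force": force on the tool from outside, world axes, zero at the start; "torque": the same for the moment, N m; "finger_gap": finger opening in m; "grip_force": force on a finger pad.
Only numpy, scipy, OpenCV 4.12 (cv2) and the standard library are available. Lean on these libraries where they do the work, as an engineer would, in place of code of your own. Each camera call takes 0.05 s, during which the arm holds its last target. There are 200 camera calls.

## Working session

There is one attempt and no reset: what is moved stays moved. The work goes in short steps, Python scripts to look and compute and a shell command to move; the robot and the scene stay as the last step left them, time stands still between calls to the robot, and variables do not carry over. Pictures are saved under pics/ and viewed, at most 12 in all, crops included, and the job is handed in when it is done.

```bash
mkdir -p pics; python3 - <<'E'
from station import env, optics
import cv2, numpy as np
np.set_printoptions(precision=4,suppress=True)
for n in ("top","side"):
    cv2.imwrite(f"pics/{n}0.png",optics.grab_frame(n)); print(n,optics.camera_params(n))
print(optics.camera_params("wrist"))
print(env.sense())
E
```

```text
top {'fx': 453.5454944666592, 'fy': 453.5454944666592, 'cx': 312.9115059350337, 'cy': 194.16559807866363, 'xyz': array([ 0.3924, -0.0012,  1.4713]), 'rotation': array([[ 0.0196,  0.996 , -0.0872],
       [-0.9997,  0.021 ,  0.015 ],
       [ 0.0168,  0.0869,  0.9961]])}
side {'fx': 494.81281675653486, 'fy': 494.81281675653486, 'cx': 316.4527943654183, 'cy': 191.64725122109698, 'xyz': array([0.394 , 1.2865, 1.1891]), 'rotation': array([[-0.9961,  0.0602, -0.0646],
       [-0.0882, -0.6315,  0.7703],
       [ 0.0056,  0.773 ,  0.6344]])}
{'fx': 309.70691628693146, 'fy': 309.70691628693146, 'cx': 315.3580102725793, 'cy': 203.87599884451586, 'hand_eye': array([[ 0.0004,  0.9659,  0.259 ,  0.0773],
       [ 1.    , -0.0004, -0.    , -0.0006],
       [ 0.0001,  0.259 , -0.9659, -0.1792],
       [ 0.    ,  0.    ,  0.    ,  1.    ]])}
{'time_s': 0.1, 'joint_positions': array([-79.9009,  11.8792,  88.3955,  -0.0028,  79.8392,  -8.6241]), 'joint_vel': array([ 0.0093, -0.0725, -0.2014, -0.1163, -0.0104,  0.0278]), 'joint_torque': array([ -0.0002, -37.1862, -28.2294,   0.07  ,   0.0312,  -0.0001]), 'tcp_pos': array([ 0.1844, -0.5439,  0.2044]), 'eef_rot': array([[ 0.9471,  0.321 , -0.0004],
       [ 0.321 , -0.9471,  0.0019],
       [ 0.0002, -0.002 , -1.    ]]), 'ft_force': array([ 0.6175, -0.0225,  0.4543]), 'torque': array([-0.0205, -0.0189,  0.0209]), 'grip_force': 0.0, 'finger_gap': 0.094001816216924}
```

View pics/top0.png

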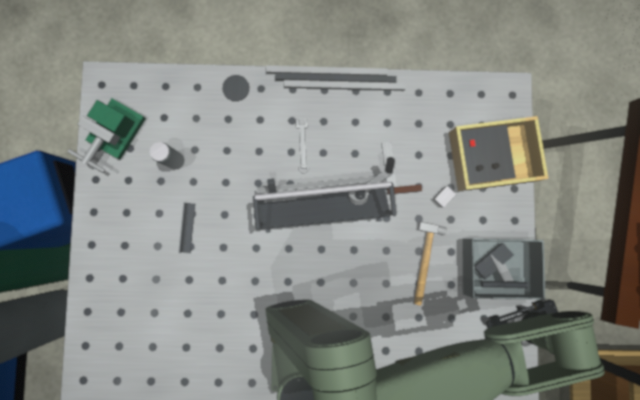

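View pics/side0.png

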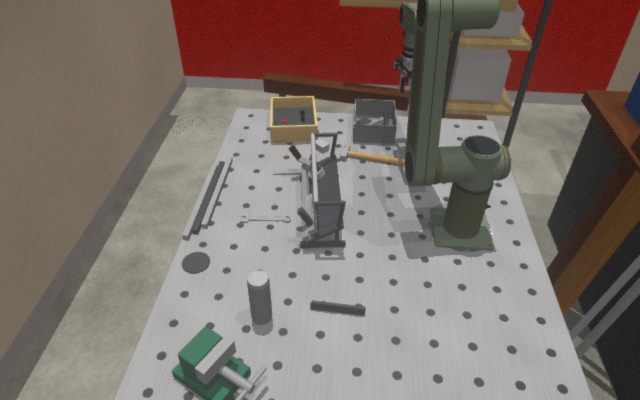

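The top view shows the fixture at about (250–395, 180–230), with the gauge post near (270,185) and the knob near (390,163). In the side view, it sits at about (290–345, 135–245). I need an enlarged view of both.

```bash
python3 - <<'E'
import cv2, numpy as np
t=cv2.imread("pics/top0.png")[140:240,240:440]; s=cv2.imread("pics/side0.png")[125:255,260:370]
a=cv2.resize(t,None,fx=4,fy=4,interpolation=cv2.INTER_CUBIC)
b=cv2.resize(s,None,fx=4.5,fy=4.5,interpolation=cv2.INTER_CUBIC)
cv2.imwrite("pics/top0c.png",a);cv2.imwrite("pics/side0c.png",b);print(a.shape,b.shape)
E
```

```text
(400, 800, 3) (585, 495, 3)
```

View pics/top0c.png

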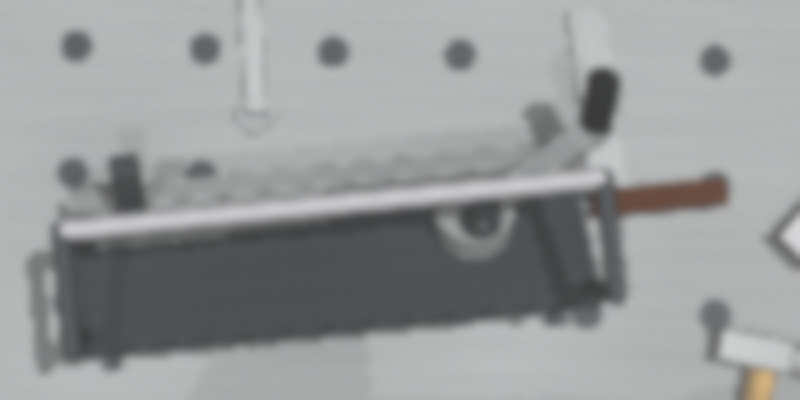

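View pics/side0c.png

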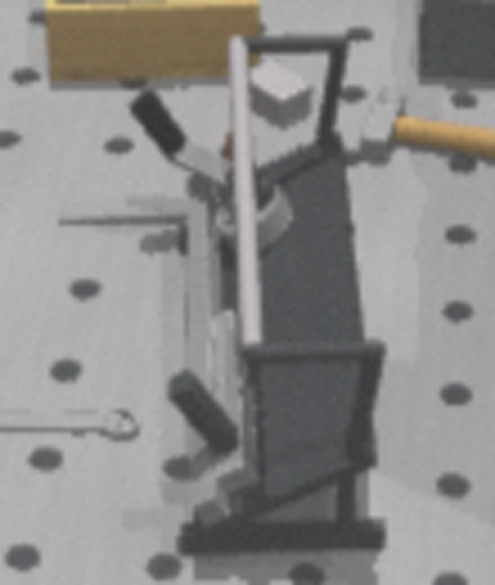

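The rail's ends are in the top crop at (62,230) and (605,180). The knob runs from (598,128) to (603,75), the post from (130,205) to (122,158), and the disc is near (475,215). The side crop shows the same features, so I'll triangulate.

```bash
cat > h.py <<'E'
import numpy as np, cv2
from scipy.spatial.transform import Rotation as R
from station import env, optics
np.set_printoptions(precision=4,suppress=True)
def cam(n):
    p=optics.camera_params(n)
    if n!="wrist": return p,np.array(p["xyz"]),np.array(p["rotation"])
    s=env.sense(); H=np.array(p["hand_eye"]); E=np.array(s["eef_rot"])
    return p,E@H[:3,3]+s["tcp_pos"],E@H[:3,:3]
def ray(n,uv,c=None):
    p,o,M=c or cam(n); x=(uv[0]-p["cx"])/p["fx"]; y=(uv[1]-p["cy"])/p["fy"]
    if n=="wrist":
        r=np.hypot(x,y)+1e-12; d=np.array([np.sin(r)*x/r,-np.sin(r)*y/r,-np.cos(r)])
    else: d=np.array([x,-y,-1.])
    d=M@d; return o,d/np.linalg.norm(d)
def proj(n,P,c=None):
    p,o,M=c or cam(n); q=M.T@(np.asarray(P)-o); x,y,z=q[0],-q[1],-q[2]
    if n=="wrist":
        r=np.hypot(x,y); t=np.arctan2(r,z); k=t/r
    else: k=1/z
    return np.array([p["cx"]+p["fx"]*x*k,p["cy"]+p["fy"]*y*k])
def tri(*rs):
    A=sum(np.eye(3)-np.outer(d,d) for o,d in rs); b=sum((np.eye(3)-np.outer(d,d))@o for o,d in rs)
    P=np.linalg.solve(A,b); return P,max(np.linalg.norm(np.cross(P-o,d)) for o,d in rs)
def onplane(r,P0,n): o,d=r; return o+d*((P0-o)@n)/(d@n)
def shift(P,Rt=None):  # cm in tool axes from measured pose
    s=env.sense(); E=np.array(s["eef_rot"]); out=E.T@(P-s["tcp_pos"])*100
    rv=None if Rt is None else R.from_matrix(E.T@Rt).as_rotvec(degrees=True)
    return out,rv
E
python3 - <<'E'
from h import *
T=lambda u,v:ray("top",(240+u/4-.4,140+v/4-.4)); S=lambda u,v:ray("side",(260+u/4.5-.4,125+v/4.5-.4))
for n,a,b in [("railL",(62,230),(251,345)),("railR",(605,180),(238,40)),("knobtop",(603,76),(143,97)),("knobbot",(598,128),(172,150)),("posttop",(122,158),(182,378)),("postbot",(132,203),(228,445))]:
    P,e=tri(T(*a),S(*b)); print(n,P,round(e,4))
for a in ((62,230),(605,180)): print(onplane(T(*a),np.array([0,0,.2]),np.array([0,0,1.])))
E
```

```text
railL [0.4923 0.141  0.2075] 0.0009
railR [ 0.5364 -0.2389  0.2064] 0.0017
knobtop [ 0.6196 -0.2499  0.1383] 0.0006
knobbot [ 0.593  -0.257   0.0799] 0.0035
posttop [0.548  0.1057 0.1428] 0.0026
postbot [0.5183 0.1023 0.0775] 0.0053
[0.492  0.1418 0.2   ]
[ 0.5355 -0.2401  0.2   ]
```

```bash
python3 -m pendant '[[[0,0,0],[5.8,-1.4,-1.5],0.4],[[0,0,0],[5.8,-1.4,-1.5],0.4],[[0,0,0],[5.8,-1.4,-1.5],0.4],[[0,0,0],[5.8,-1.4,-1.5],0.4],[[0,0,0],[5.8,-1.4,-1.5],0.4],[[0,0,0],[5.8,-1.4,-1.5],0.4],[[0,0,0],[5.8,-1.4,-1.5],0.4],[[0,0,0],[5.8,-1.4,-1.5],0.4]]' 20
cat >> h.py <<'E'
fy=np.array([.0435,-.3819,0]);fy/=np.linalg.norm(fy); fx=np.cross(fy,[0,0,1.]); Z=np.array([0,0,1.])
bx=np.cos(np.pi/6)*fx+.5*Z; bz=np.cos(np.pi/6)*Z-.5*fx
RT=np.column_stack([-bx,fy,-bz])   # tool: x downhill, y along fence, z into bed
E
python3 - <<'E'
from h import *
k=np.array([.6196,-.2499,.1383])-.023*bz
print(k, shift(k+.12*bz,RT), env.sense()["tcp_pos"])
E
```

```text
time_s: 1.1
tcp_pos: [0.5893, -0.2882, 0.3253]
eef_rot: [[0.947, 0.321, -0.001], [0.321, -0.947, 0.0], [-0.001, -0.001, -1.0]]
ft_force: [0.4, -1.3, 0.2]
finger_gap: 0.0565
grip_force: 0.0
[ 0.6082 -0.2512  0.1184] (array([ 8.8481, -1.6191, 10.2958]), array([  3.1748, -29.8397,  11.951 ])) [ 0.5893 -0.2882  0.3253]
```

```bash
python3 -m pendant '[[[0,0,0],[4.4,-0.8,1.5],0.4],[[0,0,0],[4.4,-0.8,1.5],0.4],[[0.8,-7.5,3],[0,0,0],0.4],[[0.8,-7.5,3],[0,0,0],0.4],[[0.8,-7.5,3],[0,0,0],0.4],[[0.8,-7.5,3],[0,0,0],0.4],[[0,0,0],[0,0,0],0.4]]'
python3 - <<'E'
from h import *
s=env.sense(); im=optics.grab_frame("wrist"); cv2.imwrite("pics/w1.png",im)
np.savez("w1.npz",p=s["tcp_pos"],r=s["eef_rot"])
k=np.array([.6082,-.2512,.1184]); print(proj("wrist",k+.023*bz), proj("wrist",k), shift(k+.12*bz,RT))
E
```

```text
time_s: 1.98
tcp_pos: [0.667, -0.2454, 0.2862]
eef_rot: [[0.854, 0.114, -0.507], [0.101, -0.993, -0.054], [-0.51, -0.006, -0.86]]
ft_force: [0.4, 0.3, -0.6]
finger_gap: 0.0563
grip_force: 0.0
[315.6358 160.2321] [315.6707 157.7047] (array([ 3.5556, -0.0964,  5.7582]), array([-0.1515,  0.3991,  0.1336]))
```

View pics/w1.png

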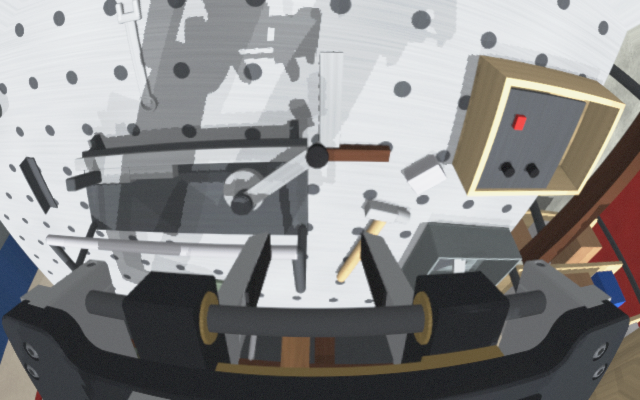

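```bash
python3 - <<'E'
import cv2
i=cv2.imread("pics/w1.png")[120:250,190:350]
cv2.imwrite("pics/w1c.png",cv2.resize(i,None,fx=4.5,fy=4.5,interpolation=cv2.INTER_CUBIC))
E
```

```text
(no output)
```

View pics/w1c.png

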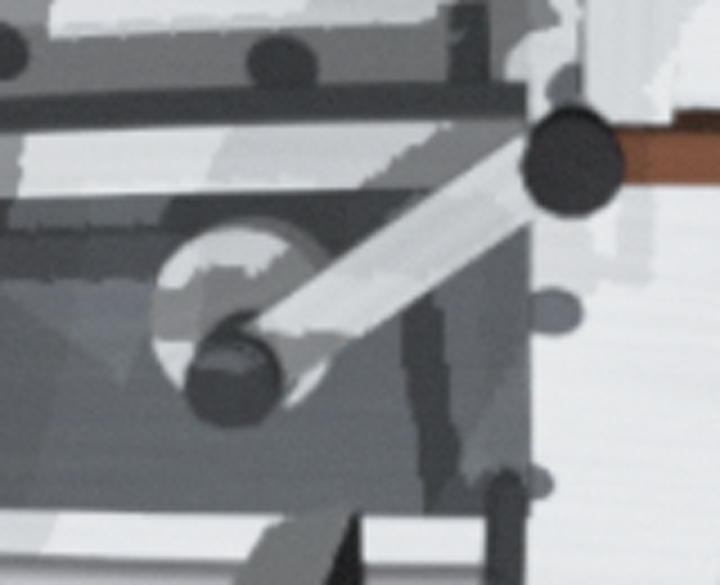

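```bash
cat >> h.py <<'E'
O=np.array([.492,.1418,0])-.016*fx+.0594*Z
B=np.column_stack([bx,fy,bz]); tobed=lambda P:(B.T@(np.asarray(P)-O))*1000
def wcam(f):
    d=np.load(f); p=optics.camera_params("wrist"); H=np.array(p["hand_eye"]); return p,d["r"]@H[:3,3]+d["p"],d["r"]@H[:3,:3]
E
python3 - <<'E'
from h import *
from scipy.optimize import least_squares
c=wcam("w1.npz"); f=lambda u,v,h:tobed(onplane(ray("wrist",(190+(u+.5)/4.5-.5,120+(v+.5)/4.5-.5),c),O+h*bz,bz))
print("fence",f(20,198,.022),f(430,188,.022),"down edge",f(20,135,.022))
print("knob",f(573,160,.101),"post", )
d=np.array([f(u,v,.027) for u,v in[(243,222),(150,315),(178,252),(295,232),(160,350),(330,270)]])[:,:2];print(d)
l=np.array([f(u,v,.027) for u,v in[(295,405),(325,360)]])[:,:2]
r=least_squares(lambda q:np.hypot(*(d-q).T)-30,d.mean(0));print("disc",r.x,r.fun, np.hypot(*(l-r.x).T))
print("bolt",[f(235,378,h)for h in(.05,.06,.07)])
print("lever",f(255,320,.049),f(522,140,.049),f(340,345,.049),f(540,220,.049))
print("bed end right edge",f(528,300,0),"tri knob",tobed([.6196,-.2499,.1383]),"post",tobed([.548,.1057,.1428]))
g=lambda u,v,h:tobed(onplane(ray("wrist",(u,v),c),O+h*bz,bz))
print("post top",g(70,184,.09))
E
```

```text
fence [ -7.1689 231.5266  22.    ] [ -8.0499 362.0148  22.    ] down edge [-27.0204 232.8203  22.    ]
knob [-25.6713 404.3878 101.    ] post
[[  0.9979 305.7121]
 [ 29.5678 274.4859]
 [  9.9465 284.776 ]
 [  4.2042 321.6361]
 [ 40.7058 276.9736]
 [ 15.8364 331.9427]]
disc [ 30.6129 305.4968] [-0.3842  1.0285 -0.7348  0.9499  0.2562  0.2941] [30.7747 27.2404]
bolt [array([ 43.1226, 306.5435,  50.    ]), array([ 40.3144, 309.0876,  60.    ]), array([ 37.5062, 311.6318,  70.    ])]
lever [ 26.0396 313.262   49.    ] [-25.1345 390.3885  49.    ] [ 33.4076 337.9774  49.    ] [ -2.7332 395.374   49.    ]
bed end right edge [ 30.8951 390.4822  -0.    ] tri knob [-18.0979 403.6243 101.5547] post [10.9087 42.2057 90.0039]
post top [ 3.8587 47.959  90.    ]
```

```bash
python3 - <<'E'
from h import *
c=wcam("w1.npz")
w=ray("wrist",(190+573.5/4.5-.5,120+160.5/4.5-.5),c)
T=lambda u,v:ray("top",(240+u/4-.4,140+v/4-.4)); S=lambda u,v:ray("side",(260+u/4.5-.4,125+v/4.5-.4))
for rs in ([w,T(603,76)],[w,S(143,97)],[w,T(603,76),S(143,97)]): P,e=tri(*rs); print(P,tobed(P),e)
k=P-.023*bz
print(tobed(c[1]),env.sense()["joint_positions"], shift(P-.023*bz,RT),tobed(env.sense()["tcp_pos"]))
E
```

```text
[ 0.622  -0.251   0.1288] [-24.7405 404.9906  94.4713] 0.000616484099699135
[ 0.622  -0.2518  0.1339] [-22.1641 405.7794  98.7725] 0.0035115134828305017
[ 0.6216 -0.2514  0.1337] [-21.9604 405.3097  98.5184] 0.0035689920515934864
[-64.3277 403.8916 432.6342] [-20.8512  51.5425  25.6337 -17.2538 129.1142  54.7519] (array([ 4.0258,  0.1055, 18.0613]), array([-0.1515,  0.3991,  0.1336])) [ 17.0403 404.8248 256.4092]
```

```bash
python3 -m pendant '[[[0,0,0],[2,0.05,5],0.4],[[0,0,0],[2,0.05,5],0.4],[[0,0,0],[0,0,0],0.4],[[0,0,0],[0,0,0],0.4]]'
python3 - <<'E'
from h import *
s=env.sense(); im=optics.grab_frame("wrist"); cv2.imwrite("pics/w2.png",im)
np.savez("w2.npz",p=s["tcp_pos"],r=s["eef_rot"])
k=O+B@np.array([-23,405,99])/1000; u=proj("wrist",k); print(u,tobed(s["tcp_pos"]))
x,y=map(int,u); cr=im[y-50:y+50,x-50:x+50]
m=((cr.max(2)<60)).astype(np.uint8); n,l,st,ce=cv2.connectedComponentsWithStats(m)
for i in range(1,n):
    if st[i,4]>100: print(st[i],ce[i]+[x-50,y-50])
cv2.imwrite("pics/w2c.png",cv2.resize(im[70:270,180:440],None,fx=3,fy=3))
E
```

```text
time_s: 2.52
tcp_pos: [0.6517, -0.2497, 0.1936]
eef_rot: [[0.863, 0.112, -0.493], [0.095, -0.994, -0.058], [-0.497, 0.003, -0.868]]
ft_force: [0.3, 0.2, 1.3]
finger_gap: 0.0566
grip_force: 0.0
[313.445  211.3173] [-18.1193 407.0616 165.3953]
[ 37  24  27  38 667] [311.6117 201.4708]
[  0  74   9  26 179] [267.1676 249.7765]
```

View pics/w2c.png

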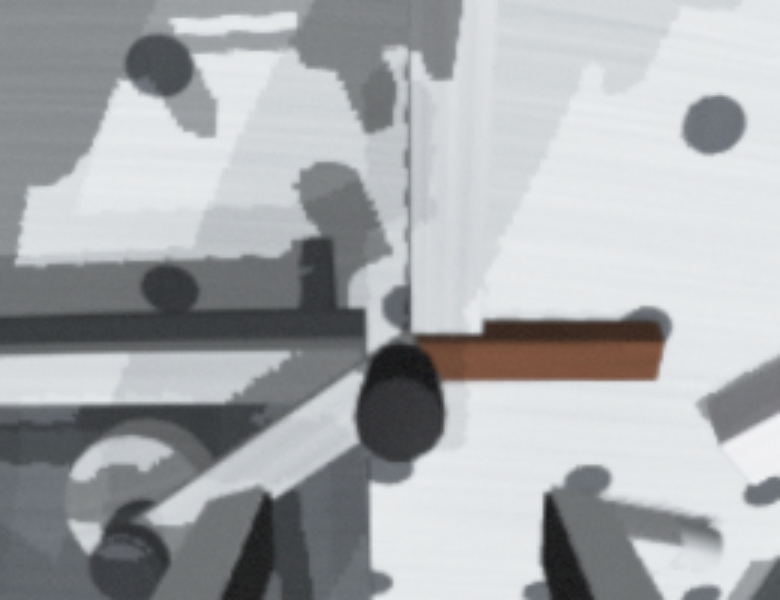

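```bash
python3 -m pendant '[[[0,0,0],[0.75,-0.15,3.5],0.4],[[0,0,0],[0,0,3.6],0.4],[[0,0,0],[0,0,3.5],0.4],[[0,0,0],[0,0,0],0.4],[[0,0,0],[0,0,0],0.72],[[0,0,0],[0,0,0],0.72],[[0,0,0],[0,0,0],0.75],[[0,0,0],[0,0,0],0.75]]' 25
python3 -c "
from h import *
s=env.sense();print(tobed(s['tcp_pos']),s['eef_rot'],s['joint_positions'],s['torque'])"
```

```text
time_s: 3.58
tcp_pos: [0.6054, -0.253, 0.0945]
eef_rot: [[0.861, 0.113, -0.497], [0.097, -0.994, -0.058], [-0.5, 0.002, -0.866]]
ft_force: [2.8, -0.2, 2.6]
finger_gap: 0.0255
grip_force: 25.0
[-27.5017 405.0974  56.3578] [[ 0.8607  0.1128 -0.4965]
 [ 0.0968 -0.9936 -0.058 ]
 [-0.4999  0.0019 -0.8661]] [-22.8543  47.7309  54.5518 -14.7027 103.9344  60.4767] [-0.0712 -0.2554  0.0788]
```

```bash
python3 -m pendant '[[[0,0,-5],[0.82,-0.64,0],0.75],[[0,0,-5],[0.82,-0.64,0],0.75],[[0,0,-5],[0.82,-0.64,0],0.75],[[0,0,-5],[0.82,-0.64,0],0.75],[[0,0,0],[0,0,0],0.75]]'
python3 -c "
from h import *
s=env.sense();print(tobed(s['tcp_pos']),B.T@s['ft_force'],s['joint_positions'],s['torque'])"
```

```text
time_s: 4.2
tcp_pos: [0.6265, -0.2203, 0.0801]
eef_rot: [[0.769, 0.4, -0.498], [0.431, -0.901, -0.058], [-0.472, -0.17, -0.865]]
ft_force: [-0.5, 0.9, 4.1]
finger_gap: 0.0251
grip_force: 25.0
[-56.0813 375.0402  56.2273] [ 2.3978 -0.9548  3.3035] [-20.1549  50.1175  52.2152 -13.4928 104.629   43.1174] [ 0.0163  0.1521 -0.1046]
```

```bash
python3 -m pendant '[[[0,0,-9.5],[1.54,-1.26,0],0.75],[[0,0,-9.5],[1.54,-1.26,0],0.75],[[0,0,-9.5],[1.54,-1.26,0],0.75],[[0,0,-9.5],[1.54,-1.26,0],0.75],[[0,0,0],[0,0,0],0.75]]'
python3 -c "
from h import *
s=env.sense();print(tobed(s['tcp_pos']),B.T@s['ft_force'],s['joint_positions'],s['torque'])"
```

```text
time_s: 4.82
tcp_pos: [0.6358, -0.1432, 0.0693]
eef_rot: [[0.358, 0.788, -0.501], [0.894, -0.443, -0.057], [-0.267, -0.427, -0.864]]
ft_force: [-3.8, 1.0, 6.3]
finger_gap: 0.0254
grip_force: 25.2
[-76.95   299.3932  55.915 ] [ 6.3053 -1.4021  3.6864] [-14.7666  50.0658  53.6879 -10.901  104.5251  10.641 ] [0.1891 0.5778 0.0914]
```

```bash
python3 -m pendant '[[[0,0,-9.5],[1.54,-1.26,0],0.75],[[0,0,-9.5],[1.54,-1.26,0],0.75],[[0,0,-9.5],[1.54,-1.26,0],0.75],[[0,0,0],[0,0,0],0.75],[[0,0,0],[0,0,0],0.75]]'
python3 - <<'E'
from h import *
s=env.sense();print(tobed(s['tcp_pos']),B.T@s['ft_force'],s['joint_positions'],s['torque'])
im=optics.grab_frame("wrist"); cv2.imwrite("pics/w3.png",im); np.savez("w3.npz",p=s["tcp_pos"],r=s["eef_rot"])
E
```

```text
time_s: 5.45
tcp_pos: [0.6148, -0.0891, 0.0777]
eef_rot: [[-0.057, 0.864, -0.501], [0.998, 0.034, -0.056], [-0.031, -0.503, -0.864]]
ft_force: [-3.4, 0.8, 6.3]
finger_gap: 0.0254
grip_force: 25.1
[-59.9954 243.3269  55.764 ] [ 6.0281 -1.1698  3.8457] [-11.3648  46.1884  59.3801  -9.0688 103.3308 -13.9831] [0.0591 0.6923 0.1145]
```

View pics/w3.png

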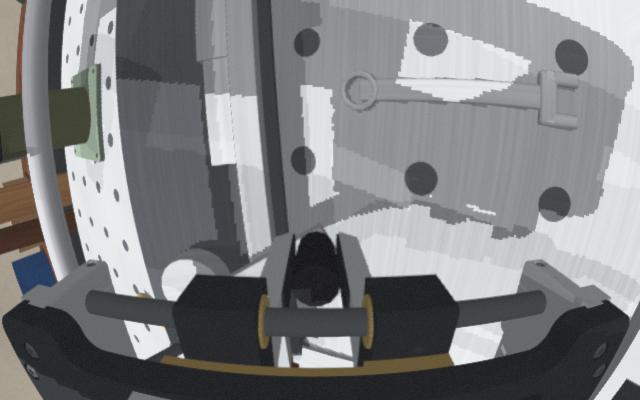

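```bash
python3 -m pendant '[[[0,0,0],[0,0,0],0.4],[[0,0,0],[0,0,0],0.4],[[0,0,0],[0,0,0],0.4],[[0,0,0],[0,0,-5],0.4],[[0,0,0],[0,0,-6],0.4],[[0,0,10],[0,0,-6],0.4],[[0,0,10.5],[0,0,-2],0.4],[[0,0,10.5],[0,0,0],0.4]]' && python3 -m pendant '[[[0,0,10.5],[0,0,0],0.4],[[0,0,10.5],[0,0,0],0.4],[[0,0,10.5],[0,0,0],0.4],[[0,0,10.5],[0,0,0],0.4],[[0,0,10.5],[0,0,0],0.4],[[0,0,3.3],[-5,4.5,0],0.4],[[0,0,0],[0,0,0],0.4],[[0,0,0],[0,0,0],0.4]]'
python3 - <<'E'
from h import *
s=env.sense();print(tobed(s['tcp_pos']),shift(s["tcp_pos"],RT)[1])
im=optics.grab_frame("wrist"); cv2.imwrite("pics/w4.png",im); np.savez("w4.npz",p=s["tcp_pos"],r=s["eef_rot"])
cv2.imwrite("pics/w4c.png",cv2.resize(im[70:270,100:420],None,fx=2.5,fy=2.5,interpolation=cv2.INTER_CUBIC))
E
```

```text
time_s: 6.5
tcp_pos: [0.7121, -0.0784, 0.2425]
eef_rot: [[0.401, 0.772, -0.494], [0.871, -0.489, -0.057], [-0.286, -0.407, -0.868]]
ft_force: [0.5, 0.2, -0.1]
finger_gap: 0.0566
grip_force: 0.0
time_s: 7.5
tcp_pos: [0.6775, -0.1267, 0.263]
eef_rot: [[0.861, 0.107, -0.498], [0.092, -0.994, -0.056], [-0.501, 0.003, -0.866]]
ft_force: [-0.2, 0.3, -0.0]
finger_gap: 0.0566
grip_force: 0.0
[-17.6571 287.7484 245.2747] [-0.0381  0.0494 -0.3563]
```

View pics/w4c.png

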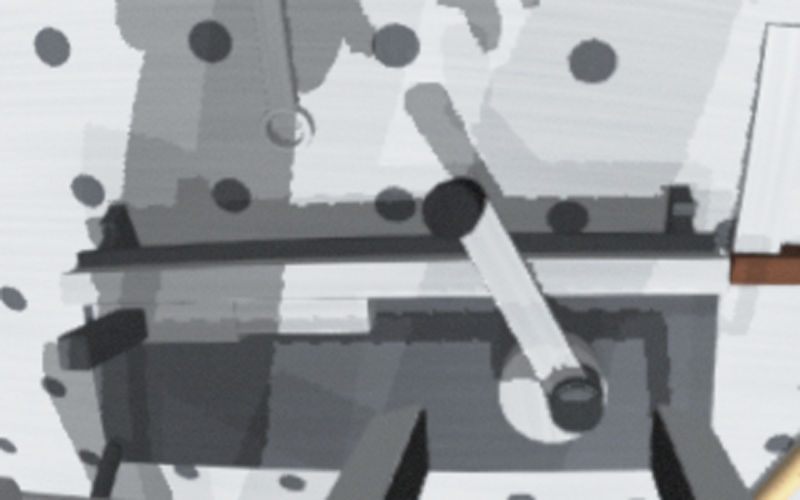

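```bash
python3 - <<'E'
from h import *
from scipy.optimize import least_squares
c=wcam("w4.npz"); f=lambda u,v,h:tobed(onplane(ray("wrist",(100+(u+.5)/2.5-.5,70+(v+.5)/2.5-.5),c),O+h*bz,bz))
print("fence",f(320,299,.022),f(450,297,.022),f(560,296,.022))
print("nose edge",f(280,333,.02),f(360,332,.02),"nose tip",f(371,315,.02),"step",f(238,320,.02), "body edge",f(190,340,.02))
print("knob",f(455,208,.101),"bolt",f(577,396,.055))
d=np.array([f(u,v,.027) for u,v in[(498,392),(550,443),(508,420),(525,435),(507,365),(604,410),(585,437)]])[:,:2]
r=least_squares(lambda q:np.hypot(*(d-q).T)-30,d.mean(0));print("disc",r.x,r.fun)
r=least_squares(lambda q:np.hypot(*(d-q[:2]).T)-q[2],[*d.mean(0),30]);print("disc free",r.x,r.fun)
print("post top corners",[f(u,v,.09) for u,v in [(60,345),(65,370),(92,335),(95,362)]])
E
```

```text
fence [ -7.5843 166.5211  22.    ] [ -7.8143 238.8405  22.    ] [ -7.9414 297.6502  22.    ]
nose edge [ 12.0537 140.5549  20.    ] [ 11.7746 187.6522  20.    ] nose tip [  2.1983 194.5049  20.    ] step [  4.2506 115.3648  20.    ] body edge [15.9078 82.7641 20.    ]
knob [-63.2102 251.5202 101.    ] bolt [ 36.7956 305.5113  55.    ]
disc [ 44.8973 294.346 ] [ 0.5298 -0.317  -0.1668 -0.5267  0.0132 -0.6806  1.3182]
disc free [ 44.8397 294.3763  30.0568] [ 0.502  -0.3141 -0.1675 -0.5186 -0.0489 -0.7457  1.2929]
post top corners [array([-0.8016, 38.1942, 90.    ]), array([12.7622, 38.8362, 90.    ]), array([-6.0405, 60.2691, 90.    ]), array([ 8.2375, 59.5961, 90.    ])]
```

```bash
python3 -m pendant '[[[0,0,0.3],[-0.5,-6,0],0.45],[[0,0,0],[-0.5,-6,0],0.45],[[0,0,0],[-0.5,-6,0],0.45],[[0,0,0],[-0.5,-6,0],0.45],[[0,0,0],[0,0,4],0.45],[[0,0,0],[0,0,4],0.45],[[0,0,0],[0,0,0],0.45],[[0,0,0],[0,0,0],0.45]]'
python3 - <<'E'
from h import *
s=env.sense();print(tobed(s['tcp_pos']),shift(s["tcp_pos"],RT)[1])
im=optics.grab_frame("wrist"); cv2.imwrite("pics/w5.png",im); np.savez("w5.npz",p=s["tcp_pos"],r=s["eef_rot"])
print(proj("wrist",O+B@np.array([3.5,47,90])/1000))
cv2.imwrite("pics/w5c.png",cv2.resize(im[120:320,200:440],None,fx=3,fy=3,interpolation=cv2.INTER_CUBIC))
E
```

```text
time_s: 8.55
tcp_pos: [0.5966, 0.1063, 0.2036]
eef_rot: [[0.862, 0.104, -0.496], [0.087, -0.995, -0.057], [-0.499, 0.006, -0.866]]
ft_force: [-0.0, -0.9, 0.7]
finger_gap: 0.0516
grip_force: 0.0
[ -0.5927  47.0902 166.8276] [ 0.019  -0.0343 -0.6208]
[316.0748 217.5114]
```

View pics/w5c.png

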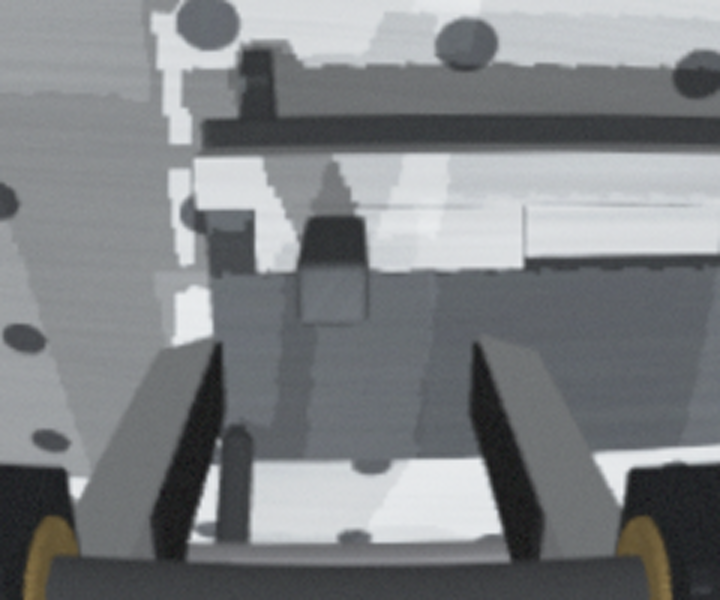

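```bash
python3 -m pendant '[[[0,0,-0.8],[-0.4,-0.35,3],0.45],[[0,0,0],[0,0,4],0.45],[[0,0,0],[0,0,4],0.45],[[0,0,0],[0,0,0.6],0.45],[[0,0,0],[0,0,0],0.7],[[0,0,0],[0,0,0],0.73],[[0,0,0],[0,0,0],0.73],[[0,0,0],[0,0,0],0.73]]' 5
python3 - <<'E'
from h import *
s=env.sense();print(tobed(s['tcp_pos']),shift(s["tcp_pos"],RT)[1],B.T@s["ft_force"])
E
```

```text
time_s: 9.6
tcp_pos: [0.5342, 0.1023, 0.1047]
eef_rot: [[0.86, 0.115, -0.497], [0.1, -0.993, -0.057], [-0.5, -0.001, -0.866]]
ft_force: [-0.9, -0.3, -0.2]
finger_gap: 0.0254
grip_force: 0.0
[ 4.0213 44.0015 49.9743] [0.0017 0.0231 0.1421] [ 0.6739  0.1888 -0.5903]
```

```bash
python3 -m pendant '[[[0,0,0],[0,0.4,0],0.73],[[0,0,0],[0,0.8,0],0.73],[[0,0,0],[0,1,0],0.73],[[0,0,0],[0,1,0],0.73],[[0,0,0],[0,1,0],0.73],[[0,0,0],[0,1,0],0.73],[[0,0,0],[0,1,0],0.73],[[0,0,0],[0,1,0],0.73]]'; python3 -m pendant '[[[0,0,0],[0,1,0],0.73],[[0,0,0],[0,1,0],0.73],[[0,0,0],[0,1,0],0.73],[[0,0,0],[0,0.6,0],0.73]]'
python3 - <<'E'
from h import *
s=env.sense();print(tobed(s['tcp_pos']),B.T@s["ft_force"],s["torque"])
im=optics.grab_frame("wrist"); cv2.imwrite("pics/w6.png",im); np.savez("w6.npz",p=s["tcp_pos"],r=s["eef_rot"])
E
```

```text
time_s: 10.6
tcp_pos: [0.5419, 0.0329, 0.1047]
eef_rot: [[0.859, 0.115, -0.498], [0.103, -0.993, -0.053], [-0.501, -0.006, -0.865]]
ft_force: [0.4, 7.1, 3.0]
finger_gap: 0.0256
grip_force: 3.4
time_s: 11.1
tcp_pos: [0.5461, -0.0029, 0.1047]
eef_rot: [[0.859, 0.115, -0.498], [0.102, -0.993, -0.053], [-0.501, -0.006, -0.865]]
ft_force: [-0.0, 7.4, 2.8]
finger_gap: 0.0255
grip_force: 3.5
[  4.1115 149.9102  49.9614] [ 0.6902 -7.3748  2.8493] [ 1.1436  0.0675 -0.6004]
```

View pics/w6.png

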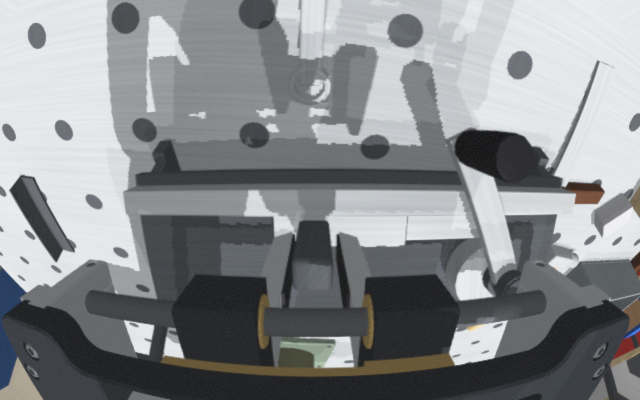

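```bash
python3 -m pendant '[[[0,0,0],[0,0.8,0],0.73],[[0,0,0],[0,0.8,0],0.73],[[0,0,0],[0,0.8,0],0.73],[[0,0,0],[0,0.8,0],0.73],[[0,0,0],[0,0.8,0],0.73],[[0,0,0],[0,0.5,0],0.73],[[0,0,0],[0,0,0],0.73]]'
python3 - <<'E'
from h import *
s=env.sense();print(tobed(s['tcp_pos']),B.T@s["ft_force"],s["torque"])
E
```

```text
time_s: 12.02
tcp_pos: [0.5514, -0.048, 0.1048]
eef_rot: [[0.86, 0.115, -0.498], [0.102, -0.993, -0.054], [-0.501, -0.005, -0.865]]
ft_force: [0.1, 4.8, 3.3]
finger_gap: 0.0257
grip_force: 2.5
[  4.0116 195.3285  50.0757] [ 1.0816 -4.7077  3.2028] [ 0.787  -0.0797 -0.4591]
```

```bash
python3 -m pendant '[[[0,0,0],[0,0,0],0.6],[[0,0,0],[0,0,0],0.6],[[0,0,0],[0,0,0],0.6],[[0,0,0],[0,0,-3],0.6],[[0,0,0],[0,0,-5],0.6],[[0,0,0],[0,0,-6],0.6],[[0,0,0],[1,3,-6],0.6],[[0,0,0],[1,3,0],0.6]]'; python3 -m pendant '[[[0,0,0],[0,2,0],0.6],[[0,0,0],[0,0,0],0.6],[[0,0,0],[0,0,0],0.6]]'
python3 - <<'E'
from h import *
s=env.sense();print(tobed(s['tcp_pos']),s["finger_gap"])
im=optics.grab_frame("wrist"); cv2.imwrite("pics/w7.png",im); np.savez("w7.npz",p=s["tcp_pos"],r=s["eef_rot"])
cv2.imwrite("pics/w7c.png",cv2.resize(im[80:280,150:410],None,fx=3,fy=3,interpolation=cv2.INTER_CUBIC))
E
```

```text
time_s: 13.02
tcp_pos: [0.6751, -0.0944, 0.2686]
eef_rot: [[0.865, 0.117, -0.488], [0.1, -0.993, -0.06], [-0.492, 0.003, -0.871]]
ft_force: [0.5, -0.1, 0.8]
finger_gap: 0.0376
grip_force: 0.0
time_s: 13.4
tcp_pos: [0.6731, -0.1131, 0.2624]
eef_rot: [[0.858, 0.116, -0.5], [0.101, -0.993, -0.056], [-0.504, -0.003, -0.864]]
ft_force: [0.1, -0.3, -0.1]
finger_gap: 0.0379
grip_force: 0.0
[-15.5098 273.7716 243.4087] 0.037865124608377994
```

View pics/w7c.png

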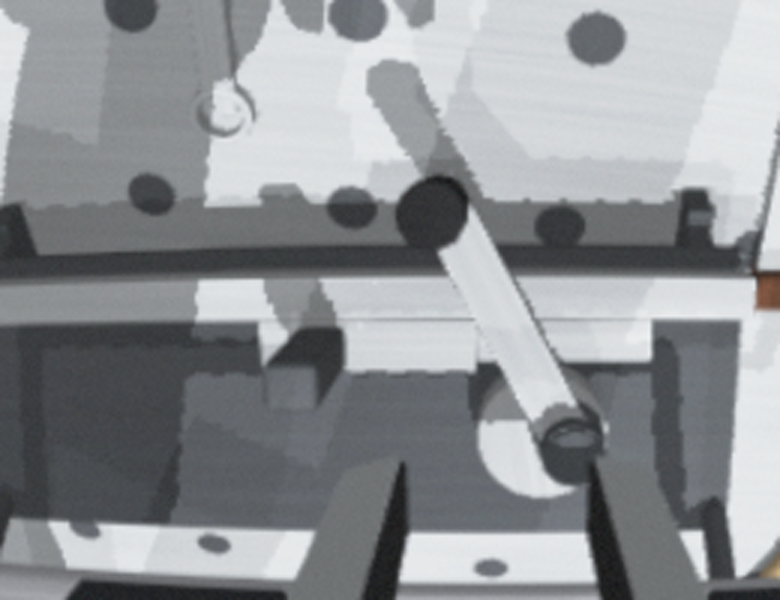

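```bash
python3 - <<'E'
from h import *
from scipy.optimize import least_squares
c=wcam("w7.npz"); f=lambda u,v,h:tobed(onplane(ray("wrist",(150+(u+.5)/3-.5,80+(v+.5)/3-.5),c),O+h*bz,bz))
print("fence",f(300,320,.022),f(680,319,.022),"tip",f(652,340,.02),"step",f(477,345,.02),"nose edge",f(630,362,.02),"body edge",f(430,373,.02))
d=np.array([f(u,v,.027) for u,v in[(477,435),(541,498),(490,470),(510,488),(487,400),(572,490),(607,415)]])[:,:2]
r=least_squares(lambda q:np.hypot(*(d-q).T)-30,d.mean(0));print("disc",r.x,r.fun)
print("bolt",f(570,440,.055),"knob",f(432,213,.101))
E
```

```text
fence [ -7.9381 184.3158  22.    ] [ -9.0282 354.2965  22.    ] tip [  1.1855 342.2976  20.    ] step [  3.9344 263.6732  20.    ] nose edge [ 11.4617 332.6621  20.    ] body edge [ 16.9762 242.4582  20.    ]
disc [ 44.0065 293.8285] [ 0.0882  0.7299 -0.5011 -0.2173  0.4868  0.006  -0.0124]
bolt [ 36.3838 303.4634  55.    ] knob [-62.7395 249.8686 101.    ]
```

```bash
python3 -c "
from station import job
print(job.job_done())"
```

```text
the job is handed in; nothing more can be done
None
```

I set the stop to a gap of about 22.6 mm, slid the gauge freely through until its nose was about 37 mm past the pivot, left it flat against the fence with the arm clear, and handed the job in at about 13.5 s; positions are camera measurements, and no verdict came back.

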